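# Make room for the green-capped vial in the sample case and shut the lid

### The job

Pack the green-capped vial from the slanted stand into the open blue sample case. There is no room for it until the three tins inside are slid together at one end; it has to lie flat on the case floor beside them, the tins standing flat as before and nothing above the rim. Then bring the stiff lid over and press it fully shut; leave the black-capped vial in the stand and do not knock the timer and the calculator about.

Things in the scene. Friction and masses are not known exactly. Their poses are not given: they have to be found in the camera images.
- case: Open blue case, fixed. Origin: centre of underside; x to the hinge side (away from robot), y along its length, z up. Outside 106 x 198 x 41 mm; walls and floor 5, so inside 96 x 188, 36 deep. Three tins stand in it, long side along x, spread along y with gaps of 13 to 23 mm between them and to the end walls, all too narrow for the vial. Slid together against one end wall they leave 74 mm.
- case_lid (a joint): Lid angle, rad: 0 = shut on the rim, grows as it opens up and back, at most 2.3; starts at 1.85 to 2.1. Stiff hinge (0.22 N m friction): it stays where left and must be pushed all the way down. Plate 106 mm from hinge to free edge, 198 wide, 8 thick; a steel tab 30 mm wide stands 7 mm beyond the middle of the free edge.
- lid_hinge (a point): Point on the hinge line of the lid, middle of its length: 53 mm along +x and 41.5 mm above the case's origin. The hinge line runs along the case's y; it is at the lid's underside.
- lid_edge (a point): Middle of the lid's free edge (106 mm from the hinge line, mid-thickness); moves with the lid. Frame: -x from hinge to free edge, z normal to the outer face.
- stand: Fixed wooden stand, foot 105 x 140 mm, 74 high; board slopes 32 degrees up along +x (away from robot). Origin: centre of underside, z up. Two saddles at y = +38 and -38 mm, a vial in each: its axis is 24 mm above the board on narrow rails (20 mm wide together, 12 high), so fingers can pass on both sides; a stop 26 wide, 26 high holds its foot.
- vial_3: Glass vial with GREEN screw cap, the one to pack: 27 mm across, 66 mm long with cap (glass 53 mm), about 30 g. Origin: centre of its underside; z along its axis to the cap. It starts in one of the stand's two saddles, which one varies, leaning with its cap up and away from the robot: axis 32 degrees above the horizontal.
- vial_4: Glass vial with BLACK cap in the stand's other saddle, same size and frame; it stays there.
- tin_1: Flat aluminium tin in the case, orange band, standing on the case floor nearest the case's -y end: 62 (x) x 38 (y) x 20 mm high, with a steel knob on the middle of its top, 10 mm thick and 11 mm high (31 mm in all), by which it can be gripped and slid. About 160 g, friction about 0.6. Origin: centre of its underside, z up.
- tin_2: The same tin with a yellow band, in the middle of the case.
- tin_3: The same tin with a blue band, nearest the case's +y end.
- timer: Small white bench timer, 60 x 66 x 18 mm, origin centre of underside; a loose bystander.
- calculator: Grey calculator, 120 x 70 x 15 mm, origin centre of underside; a loose bystander.
There are look-alikes about, which are no part of the job. What is shaped like the tin_1 but pink is not meant.

How it is judged:
By the outcome, as a careful person would: the job done as asked, in the order asked, and still so for the second after the job is handed in, with the robot touching nothing.
It also fails if it takes over 58 s, if anything falls off the work surface, if the arm or the gripper's body presses on something with over 40 N, if the wrist force passes 120 N, or if a joint passes its speed limit or range.

### The arm

A 6-joint arm with a two-finger parallel gripper is mounted at the origin on a cart in front of the work surface, level with it; the furniture and walls round the work are solid. World frame = base frame: x ahead of the robot, y to its left, z up, the work surface at z = 0. Lengths are in mm, angles in rad, forces in N, time in s.
With the tool pointing down it reaches from about 300 to 875 mm from the base axis. Payload 6.4 kg.
Tool frame: the origin (TCP) lies midway between the tips of the shut fingers; the grasp point (between the pads) lies r.pinch_z behind it (r.pinch_z is the distance from the TCP to the grasp point, in mm); z points along the fingers, y is the line along which they close (so a half turn about z gives the same grasp; the last joint's range is limited). The gripper opens to 88 mm and grips with 3 to 60 N. Pads are 18 mm wide; open, the fingers measure 123 mm over their backs; the gripper's body (75 mm by 187 mm) begins 45 mm behind the grasp point.
Start: joints at [-1.541, 0.181, 1.607, -0, 1.354, -0.206], TCP at [134.347, -559.099, 238.714] pointing down, gripper open.
Joint ranges: [-2.99, 2.99], [-0.89, 2.07], [0.3, 2.58], [-1.14, 4.28], [0, 2.63], [-3.12, 3.12]. Speed limits (rad/s): [2.57, 2.57, 3.01, 3.14, 3.14, 3.14].

### API

Orientations are given as [roll, pitch, yaw] about the fixed x, y, z axes, in that order (R = Rz(yaw) Ry(pitch) Rx(roll)).
In Python, from workcell import r gives the robot as it stands.
- The arm moves only by the tool play_rows, never from a script. Its arguments are lists of equal length, an entry for each row: "angular": the turn, a rotation vector about the world's x, y, z in degrees, a list of three; "translation": the shift along the world's x, y, z in cm, a list of three; "grip": the opening, from 0 (shut) to 1 (fully open). A call has 1 to 20 rows; each row shifts and turns the commanded pose from where the row before left it; what a row does not reach is not made up. A row lasts 1/8 s, in which the tool goes at most 62.5 mm and 10.7 degrees, less where a joint would pass 70% of its speed; a pose out of reach is approached as far as the arm can. A call is refused whole if a number of a shift passes 6.25 or a number of a turn 10.7, either way. A call with a gripper value outside its range is refused whole. The fingers move at their own pace and stop on an object; "squeeze" is the grip in N (left out, the last holds). Time passes only in rows, so rows that do not move let the fingers close. It gives the time, the measured TCP pose, the force, the opening and the grip force at its end, in the units of the state.
- r.observe(): the state, without advancing time (a new reading comes with each control period).
- r.read_camera(name): name is "side" or "top" or "wrist"; returns a dict with "image" (420x560x3 uint8, red, green, blue), "range_z" (420x560 float32, mm along the optical axis (not along the pixel's ray), 0 where there is no reading), "intrinsics" (3x3 intrinsics, pixels), "k1" (the pictures are not rectified: a ray, as slopes to the right and down, at radius r is drawn at 1 + k1 r^2 times it, then the intrinsics apply), "world_from_camera" (4x4, takes a point from camera to world coordinates); the wrist camera has in their place "T_tool_cam" (4x4, takes a point from camera to tool coordinates, whose origin is the TCP and whose axes are the flange's). Camera axes: x right, y down, z forward; pixel columns grow to the right and rows downward; lengths in mm; the calibration is good to about 2 mm. A picture is of the moment at which its call begins: read the wrist's pose just before it.
- r.close_job(): hands the job in; it is judged then, once.
Trained networks look in a picture, given as the dict that the camera call returned (one of the last four; its "shot" number tells which), for a name from the list of things; names that differ only in an ending like _2 or _b are one class to them, and where a whole thing is asked for, a point or a joint stands for the part that bears it (a point fixed in the world has none). Each returns a list of dicts, best first, with "score" (0 to 1); they miss things now and then, are a little off and sometimes report something else, mostly with a low value. They report only what shows in the picture. A call takes as long as a camera call. They do not tell look-alikes from the thing itself.
- r.recognise(query, picture): "box" ([centre column, centre row, width, height] in pixels, round what is visible of it).
- r.regions_of(query, picture): "mask" (420x560 bool, what is visible of it) and "box" ([centre column, centre row, width, height] in pixels, round what is visible of it).
The state is a dict: "time": time; "joint_positions": joint angles; "qvel": joint speeds; "joint_torque": joint torques, N m; "ee_pos": TCP position; "orientation": TCP orientation; "force": force on the tool from outside, world axes, zero at the start; "torque": the same for the moment, N m; "width": finger opening in mm; "gripper_force": force on a finger pad.
Only numpy, scipy, OpenCV 4.12 (cv2) and the standard library are available. Lean on these libraries where they do the work, as an engineer would, in place of code of your own. Each camera call takes 0.05 s, during which the arm holds its last target. There are 200 camera calls.

## Working session

There is one attempt and no reset: what is moved stays moved. The work goes in short steps, Python scripts to look and compute and a tool call to move; the robot and the scene stay as the last step left them, time stands still between calls to the robot, and variables do not carry over. Pictures are saved under pics/ and viewed, at most 12 in all, crops included, and the job is handed in when it is done.

Besides the shell and the picture viewer there is one more tool, called after "Call:" as name(argument=value, ...) on one line, values as JSON. play_rows: Moves the arm, as the interface text tells. Its arguments: {"type":"object","properties":{"angular":{"type":"array","items":{"type":"array","items":{"type":"number"}}},"translation":{"type":"array","items":{"type":"array","items":{"type":"number"}}},"grip":{"type":"array","items":{"type":"number"}},"squeeze":{"type":"number"}},"required":["angular","translation","grip"]}

```bash
ls; mkdir -p pics
cat > h.py <<'E'
import numpy as np, cv2
from workcell import r
def cloud(p,T=None):
    K=p["intrinsics"];k1=p["k1"];z=p["range_z"]
    v,u=np.mgrid[0:z.shape[0],0:z.shape[1]]
    xd=(u-K[0][2])/K[0][0];yd=(v-K[1][2])/K[1][1]
    x,y=xd.copy(),yd.copy()
    for _ in range(8):
        s=1+k1*(x*x+y*y);x=xd/s;y=yd/s
    P=np.stack([x*z,y*z,z],-1).astype(float)
    T=np.array(p["world_from_camera"] if T is None else T)
    P=P@T[:3,:3].T+T[:3,3]
    P[z<=0]=np.nan
    return P
def wristT(p,o):
    from scipy.spatial.transform import Rotation as R
    M=np.eye(4);M[:3,:3]=R.from_euler('xyz',o["orientation"]).as_matrix();M[:3,3]=o["ee_pos"]
    return M@np.array(p["T_tool_cam"])
def save(p,n): cv2.imwrite(f"pics/{n}.png",p["image"][...,::-1])
E
python3 - <<'E'
from h import *
print(r.observe(), r.pinch_z)
for n in("top","side"):
    p=r.read_camera(n);save(p,n+"0");C=cloud(p);np.save(n+"0.npy",C)
    for q in("case","case_lid","stand","vial_3","tin_1","timer","calculator"):
        for d in r.regions_of(q,p)[:5]:
            m=d["mask"];print(n,q,round(d["score"],2),np.round(d["box"]),np.nanmedian(C[m],0).round(),p["image"][m].mean(0).round())
E
```

```text
pics
{'time': 0.0, 'joint_positions': array([-1.54129391e+00,  1.81537899e-01,  1.60801039e+00, -1.99212842e-05,
        1.35380616e+00, -2.06287850e-01]), 'qvel': array([-0.0003267 , -0.0010978 ,  0.00024591,  0.0006617 ,  0.00122125,
        0.00078319]), 'joint_torque': array([ 8.86668222e-04, -4.33865047e+01, -3.41843569e+01,  7.02345930e-02,
        3.84023809e-02, -1.12206862e-04]), 'ee_pos': array([ 134.32799292, -558.53005336,  237.81076288]), 'orientation': array([-3.13986423e+00, -3.41829423e-04,  2.35794280e-01]), 'force': array([-0.25287042,  0.32114954,  0.15354137]), 'torque': array([-0.04645394,  0.01871647,  0.02990932]), 'gripper_force': 0.0, 'width': 88.10797861112594} 18.700000000000003
top case 0.8 [305. 178.  88.  80.] [ 582. -219.   43.] [57. 64. 75.]
top case 0.35 [158. 205.  16.  33.] [493. 134.  73.] [ 95. 101.  93.]
top case_lid 0.74 [312. 153.  83.  33.] [ 604. -218.  103.] [53. 58. 67.]
top stand 0.87 [148. 205.  61.  45.] [506. 172.  41.] [113.  94.  72.]
top vial_3 0.78 [126. 210.  15.  32.] [489. 209.  74.] [91. 88. 86.]
top vial_3 0.68 [160. 205.  17. 
[... 524 characters left out ...]
-233.  101.] [63. 67. 75.]
side case_lid 0.68 [310. 217.  90. 109.] [ 584. -229.   44.] [62. 67. 78.]
side stand 0.97 [247. 151.  48.  47.] [505. 129.  37.] [93. 80. 68.]
side vial_3 0.73 [247. 149.  20.  18.] [494. 127.  69.] [105. 106. 100.]
side vial_3 0.54 [238. 136.  20.  19.] [491. 202.  70.] [104. 103. 103.]
side tin_1 0.84 [305. 246.  27.  11.] [ 525. -271.   27.] [105. 109. 113.]
side tin_1 0.77 [259. 274.  31.  22.] [ 401. -313.   21.] [123.  87. 100.]
side tin_1 0.76 [298. 218.  29.  14.] [ 543. -166.   27.] [ 98. 102. 107.]
side calculator 0.89 [293. 337.  66.  60.] [ 418. -492.   16.] [104. 105. 107.]
side calculator 0.4 [297. 216.  29.  15.] [ 543. -166.   27.] [ 96. 100. 106.]
```

Run:
```python
import cv2,numpy as np
a=cv2.imread('pics/top0.png')[100:310,60:480];cv2.imwrite('pics/topc.png',cv2.resize(a,None,fx=1.9,fy=1.9,interpolation=cv2.INTER_CUBIC))
```

```text
(no output)
```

View pics/topc.png

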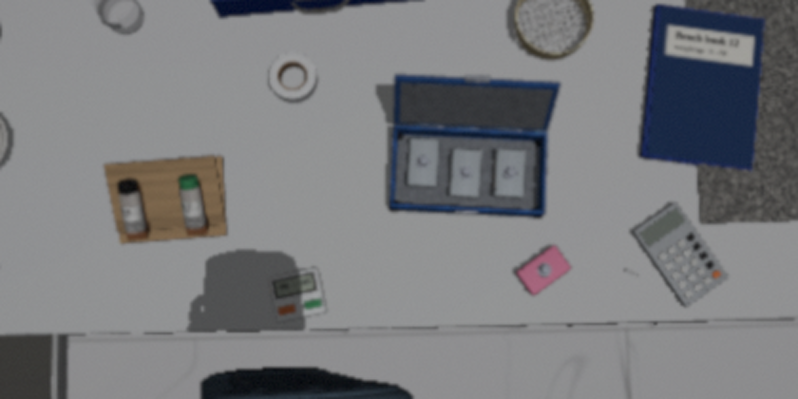

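View pics/side0.png

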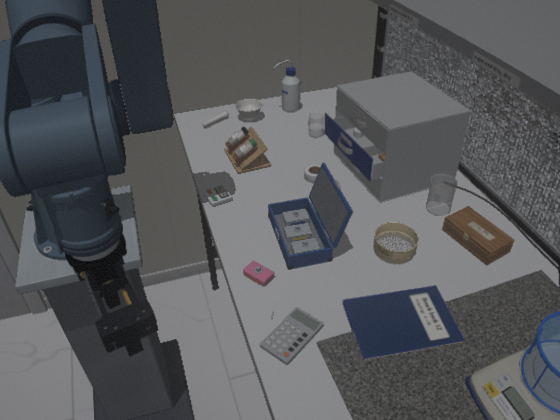

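The green-capped vial shows at about (192,200) in the crop, which is (160,205) in the full top picture, world (492,134). The black-capped one is at crop (130,205), full (126,210). The case is near (585,-220) with three silver tins in it. The pink look-alike at crop (543,270) lies outside the case, so it's not one of the three.

Run:
```python
from h import *
p=r.read_camera("wrist");print(np.round(p["T_tool_cam"],3),p["intrinsics"])
```

```text
[[-2.00000e-03 -9.66000e-01 -2.59000e-01  6.65730e+01]
 [ 1.00000e+00 -2.00000e-03 -0.00000e+00 -6.12000e-01]
 [-0.00000e+00 -2.59000e-01  9.66000e-01 -1.45787e+02]
 [ 0.00000e+00  0.00000e+00  0.00000e+00  1.00000e+00]] [[312.33101345   0.         279.55886317]
 [  0.         312.33101345 204.77570773]
 [  0.           0.           1.        ]]
```

Call:
play_rows(angular=[[0, 0, -6.75], [0, 0, -6.75], [0, 0, 0], [0, 0, 0], [0, 0, 0], [0, 0, 0], [0, 0, 0], [0, 0, 0], [0, 0, 0], [0, 0, 0]], translation=[[4, 4, 1], [4, 4, 1], [4, 4, 1], [4, 4, 1], [4, 4, 1], [4, 4, 1], [4, 4, 1], [4, 4, 1], [3, 3, 0], [0, 0, 0]], grip=[1, 1, 1, 1, 1, 1, 1, 1, 1, 1])

```text
time: 2.1
ee_pos: [485.8, -206.9, 318.8]
orientation: [-3.141, -0.0, 0.005]
force: [-0.3, 0.6, -0.5]
width: 87.9
gripper_force: 0.0
```

Run:
```python
from h import *
o=r.observe();p=r.read_camera("wrist");save(p,"w1");T=wristT(p,o);C=cloud(p,T);np.save("w1.npy",C)
for q in("case","case_lid","tin_1"):
    for d in r.regions_of(q,p)[:5]:
        m=d["mask"];X=C[m];X=X[~np.isnan(X[:,0])]
        print(q,round(d["score"],2),np.round(d["box"]),np.median(X,0).round(1),np.percentile(X,[3,97],0).round())
        if q=="tin_1":
            t=X[np.abs(X[:,2]-25)<5]; rc=cv2.minAreaRect(t[:,:2].astype(np.float32)); k=X[X[:,2]>31]
            print("  rect",np.round(rc[0],1),np.round(rc[1]),round(rc[2],1),"knob",k.mean(0).round(1),len(k),k.max(0).round(),k.min(0).round())
        if q=="case":
            t=X[np.abs(X[:,2]-41)<3]; rc=cv2.minAreaRect(t[:,:2].astype(np.float32)); print("  rim",rc,len(t))
        if q=="case_lid":
            t=X[X[:,2]>50]; c=t.mean(0);w,V=np.linalg.eigh(np.cov((t-c).T));print("  lid normal",V[:,0],c,t[:,2].max(),t[t[:,2].argmax()],np.arctan2(abs(V[2,0]),abs(V[0,0])))
```

```text
case 0.83 [292. 111. 207. 144.] [ 587.7 -216.1   55.8] [[ 481. -308.    4.]
 [ 623. -119.  141.]]
  rim ((531.2334594726562, -212.21957397460938), (199.2761993408203, 107.50952911376953), 85.92082214355469) 1756
case_lid 0.86 [295.  70. 208.  65.] [ 606.4 -216.6  113.7] [[ 584. -309.   50.]
 [ 625. -125.  143.]]
  lid normal [ 0.93574263 -0.06579111 -0.3464928 ] [ 606.117027   -216.75132351  109.23887394] 148.80688242790706 [ 620.70977219 -224.90706937  148.80688243] 0.3546318328033003
case_lid 0.38 [293. 110. 203. 148.] [ 587.6 -216.6   56.6] [[ 481. -309.    4.]
 [ 623. -119.  141.]]
  lid normal [ 0.93564553 -0.06575226 -0.34676229] [ 606.13749014 -216.80903835  109.29072748] 148.80688242790706 [ 620.70977219 -224.90706937  148.80688243] 0.3549188921021868
tin_1 0.96 [345. 224.  46.  36.] [ 404.9 -304.    19.6] [[ 379. -333.    6.]
 [ 429. -275.   29.]]
  rect [ 402.5 -304.9] [36. 59.] 33.1 knob [ 400.8 -305.5   31.6] 19 [ 406. -301.   32.] [ 398. -310.   31.]
tin_1 0.8 [242. 129.  33.  50.] [ 544.6 -154.9   24.8] [[ 515. -173.   22.]
 [ 572. -137.   35.]]
  rect [ 543.6 -153.8] [39. 62.] 85.0 knob [ 543.2 -154.2   35.9] 46 [ 547. -149.   37.] [ 538. -159.   34.]
tin_1 0.77 [280. 139.  37.  49.] [ 529.9 -208.2   24.7] [[ 499. -227.    6.]
 [ 558. -190.   34.]]
  rect [ 528.5 -208.5] [39. 62.] 84.2 knob [ 529.1 -208.4   35.4] 41 [ 533. -204.   37.] [ 525. -212.   33.]
tin_1 0.57 [324. 142.  32.  51.] [ 528.7 -265.    24.8] [[ 500. -284.   21.]
 [ 556. -247.   34.]]
  rect [ 527.4 -265.7] [39. 61.] 84.8 knob [ 527.9 -265.6   35.4] 43 [ 532. -261.   37.] [ 524. -270.   33.]
```

View pics/w1.png

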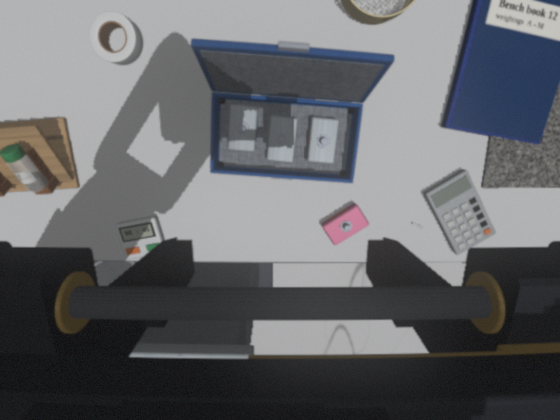

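The wrist picture shows the case at about (285,135), with tins at (242,129), (280,139) and (324,142). The pink look-alike is outside at (345,224). The lid leans back with its tab at (293,46). I'll grip tin_1 (the one nearest -y) by its knob and slide all three toward +y.

Call:
play_rows(angular=[[0, 0, -4.4], [0, -5, 0], [0, -5, 0], [0, -5, 0], [0, 0, 0], [0, 0, 0], [0, 0, 0]], translation=[[1.4, -2, -5], [1.4, -2, -5], [1.4, -1.9, -5], [0, 0, -5], [0, 0, -5], [0, 0, 0], [0, 0, 0]], grip=[0.32, 0.32, 0.32, 0.32, 0.32, 0.32, 0.32], squeeze=25)

```text
time: 3.18
ee_pos: [527.1, -269.7, 70.7]
orientation: [-3.123, -0.263, -0.08]
force: [-0.1, 0.4, -0.4]
width: 28.2
gripper_force: 0.0
```

Call:
play_rows(angular=[[0, 0, 0], [0, 0, 0], [0, 0, 0]], translation=[[0.2, 0.4, -1.5], [0, 0, -1], [0, 0, 0]], grip=[0.32, 0.32, 0.32])

```text
time: 3.55
ee_pos: [528.1, -263.4, 43.0]
orientation: [-3.12, -0.26, -0.079]
force: [0.8, 0.6, 0.1]
width: 28.4
gripper_force: 0.0
```

Run:
```python
from h import *
o=r.observe();p=r.read_camera("wrist");save(p,"w2");T=wristT(p,o);C=cloud(p,T)
print(o["ee_pos"],o["orientation"])
for d in r.regions_of("tin_1",p)[:5]:
        m=d["mask"];X=C[m];X=X[~np.isnan(X[:,0])];k=X[(X[:,2]>31)&(X[:,2]<42)]
        print(round(d["score"],2),np.round(d["box"]),np.median(X,0).round(1),k.mean(0).round(1),len(k))
```

```text
[ 528.05308871 -263.4107168    43.02094258] [-3.12019127 -0.25993423 -0.07892447]
0.8 [190. 235.  71.  67.] [ 546.  -213.8   24.7] [nan nan nan] 0
0.57 [285. 244.  68.  95.] [ 535.6 -264.6   24.8] [ 527.6 -265.5   35.6] 283
0.57 [101. 234.  77. 102.] [ 552.2 -157.8   24.7] [ 543.9 -155.4   35. ] 295<stdin>:6: RuntimeWarning: Mean of empty slice.
  ret = um.true_divide(
```

View pics/w2.png

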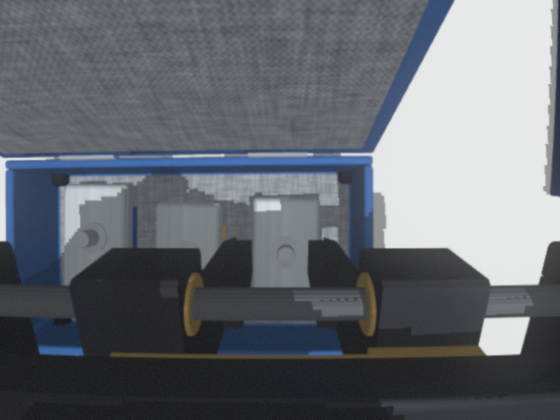

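Knob at (285,253) sits between the fingers at (235,270) and (325,270), with the rim wall clear to the right. Next I go down and grip it.

Call:
play_rows(angular=[[0, 0, 0], [0, 0, 0], [0, 0, 0], [0, 0, 0], [0, 0, 0]], translation=[[0, -0.2, -0.9], [0, 0, -0.6], [0, 0, 0], [0, 0, 0], [0, 0, 0]], grip=[0.32, 0.32, 0, 0, 0])

```text
time: 4.28
ee_pos: [528.2, -265.9, 28.6]
orientation: [-3.121, -0.261, -0.079]
force: [-0.0, 0.0, -1.5]
width: 8.6
gripper_force: 25.0
```

Call:
play_rows(angular=[[0, 0, 0], [0, 0, 0], [0, 0, 0], [0, 0, 0], [0, 0, 0], [0, 0, 0]], translation=[[0.07, 1, 0], [0.07, 1, 0], [0.07, 1, 0], [0.07, 1, 0], [0.07, 1, 0], [0, 0, 0]], grip=[0, 0, 0, 0, 0, 0])

```text
time: 5.03
ee_pos: [531.8, -214.9, 28.6]
orientation: [-3.12, -0.261, -0.078]
force: [-0.5, -0.3, -0.7]
width: 7.9
gripper_force: 25.0
```

Call:
play_rows(angular=[[0, 0, 0], [0, 0, 0], [0, 0, 0]], translation=[[0.02, 0.2, 0], [0.01, 0.15, 0], [0, 0, 0]], grip=[0, 0, 0])

```text
time: 5.4
ee_pos: [532.7, -213.7, 29.2]
orientation: [-3.123, -0.262, -0.08]
force: [0.2, -3.9, -1.1]
width: 8.2
gripper_force: 25.0
```

Run:
```python
from h import *
o=r.observe();p=r.read_camera("wrist");save(p,"w3");T=wristT(p,o);C=cloud(p,T)
print(o["ee_pos"],o["force"],o["width"])
for d in r.regions_of("tin_1",p)[:5]:
        m=d["mask"];X=C[m];X=X[~np.isnan(X[:,0])];k=X[(X[:,2]>31)&(X[:,2]<42)]
        print(round(d["score"],2),np.round(d["box"]),np.median(X,0).round(1),k.mean(0).round(1),len(k))
```

```text
[ 532.66972578 -213.73027122   29.20772825] [ 0.1710296  -3.88077286 -1.09034936] 8.233161687429876
0.71 [283. 243.  73.  89.] [ 549.4 -214.1   25.4] [ 532.6 -213.2   36. ] 342
0.69 [145. 235.  85. 105.] [ 556.  -139.7   24.8] [ 545.2 -139.1   35.3] 371
0.64 [208. 225.  74.  46.] [ 551.1 -177.5   24.7] [nan nan nan] 0<stdin>:6: RuntimeWarning: Mean of empty slice.
  ret = um.true_divide(
```

View pics/w3.png

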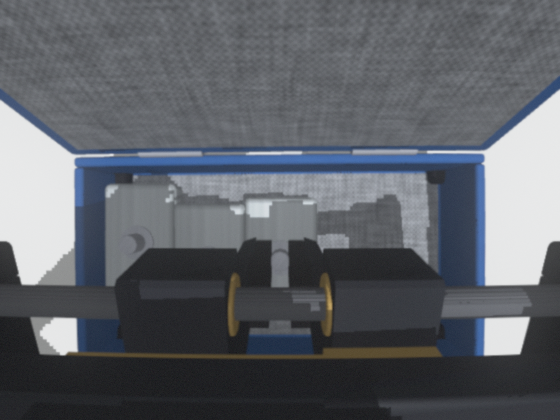

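The tins are together against the +y end wall, at (140,235), (208,235) and (283,235), and the free space is on the right. Now I release, rise and go look at the stand.

Call:
play_rows(angular=[[0, 0, 0], [0, 0, 0], [0, 0, 0], [0, 0, 0], [0, 0, 0], [0, 0, 0], [0, -8.5, 0], [0, -8.5, 0], [0, 0, 0], [0, 0, 0], [0, 0, 0], [0, 0, 0], [0, 0, 0]], translation=[[0, 0, 0], [0, 0, 0], [0, 0, 1.5], [0, 0, 5], [0, 0, 6], [-2, 5, 6], [-2, 6, 2], [-2, 6, 0.5], [-2, 6, 0], [-2, 6, 0], [-2, 6, 0], [0, 0.3, 0], [0, 0, 0]], grip=[0.26, 0.26, 0.26, 0.26, 0.3, 0.55, 0.55, 0.55, 0.55, 0.55, 0.55, 0.55, 0.55])

```text
time: 7.12
ee_pos: [421.1, 117.1, 224.4]
orientation: [-3.095, -0.556, -0.088]
force: [0.4, -0.3, 0.2]
width: 48.3
gripper_force: 0.0
```

```bash
cat > v.py <<'E'
from h import *
from scipy.optimize import least_squares
def fit(C,m):
    X=C[m];X=X[~np.isnan(X[:,0])]
    c0=np.median(X,0)
    X=X[np.linalg.norm(X-c0,axis=1)<50]
    d0=np.array([np.cos(.56),-.05,np.sin(.56)])
    def f(q):
        d=np.array([np.cos(q[3])*np.cos(q[2]),np.cos(q[3])*np.sin(q[2]),np.sin(q[3])])
        c=np.array([c0[0],q[0],q[1]]);D=X-c
        return np.linalg.norm(np.cross(D,d),axis=1)-13.5
    s=least_squares(f,[c0[1],c0[2]-13,0,.56],loss="soft_l1",f_scale=1)
    q=s.x;d=np.array([np.cos(q[3])*np.cos(q[2]),np.cos(q[3])*np.sin(q[2]),np.sin(q[3])]);c=np.array([c0[0],q[0],q[1]])
    t=(X-c)@d;a,b=np.percentile(t,[1,99])
    return c+a*d,c+b*d,np.degrees(q[2:]),b-a,np.abs(s.fun).mean()
E
python3 - <<'E'
from v import *
o=r.observe();p=r.read_camera("wrist");save(p,"w4");T=wristT(p,o);C=cloud(p,T);np.save("w4.npy",C)
print(o["ee_pos"],o["orientation"])
for d in r.regions_of("vial_3",p)[:4]:
    m=d["mask"]; g=p["image"][m].astype(float); gr=(g[:,1]>g[:,0]*1.3).mean()
    print(round(d["score"],2),np.round(d["box"]),"green",round(gr,2),*[np.round(x,1) for x in fit(C,m)])
E
```

```text
[421.05617578 117.14008841 224.39459721] [-3.09460864 -0.55599118 -0.08771884]
0.61 [195. 218.  33.  67.] green 0.0 [465.5 210.5  47.3] [518.4 214.1  77.1] [ 3.9 29.3] 60.8 1.0
```

View pics/w4.png

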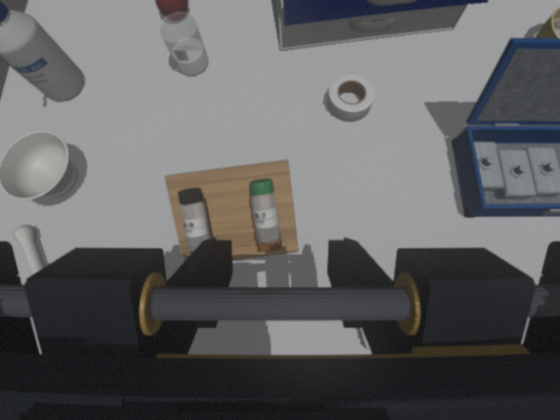

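The green-capped vial is at (263,210) and the black-capped one at (195,218). I choose the green one, since the task says to pack it. I'll confirm it in an enlarged crop and fit its axis.

Run:
```python
from v import *
C=np.load("w4.npy");im=cv2.imread("pics/w4.png")
cv2.imwrite("pics/w4c.png",cv2.resize(im[155:265,160:305],None,fx=4,fy=4,interpolation=cv2.INTER_CUBIC))
def board(u0,u1,v0,v1):
    X=C[v0:v1,u0:u1].reshape(-1,3);return X[~np.isnan(X[:,0])]
B=np.vstack([board(215,245,185,235)])
A=np.c_[B[:,:2],np.ones(len(B))];k=np.linalg.lstsq(A,B[:,2],rcond=None)[0]
n=np.array([-k[0],-k[1],1]);n/=np.linalg.norm(n);print("board slope",np.degrees(np.arccos(n[2])),"uphill yaw",np.degrees(np.arctan2(k[1],k[0])))
h=(C[...,2]-(C[...,0]*k[0]+C[...,1]*k[1]+k[2]))*n[2]
for nm,(u0,u1) in {"green":(246,285),"black":(178,212)}.items():
    m=np.zeros(h.shape,bool);m[172:242,u0:u1]=1;m&=(h>20)&(h<45)
    print(nm,m.sum(),*[np.round(x,1) for x in fit(C,m)], np.nanpercentile(h[m],98))
```

```text
board slope 31.857288282917825 uphill yaw 3.0281736795586065
green 1530 [466.  134.6  45.1] [522.4 137.5  77. ] [ 3.  29.4] 64.9 0.8 38.39756116167003
black 1287 [470.9 211.1  50.7] [518.3 213.8  76.8] [ 3.3 28.8] 54.2 0.8 38.27270545628178
```

View pics/w4c.png

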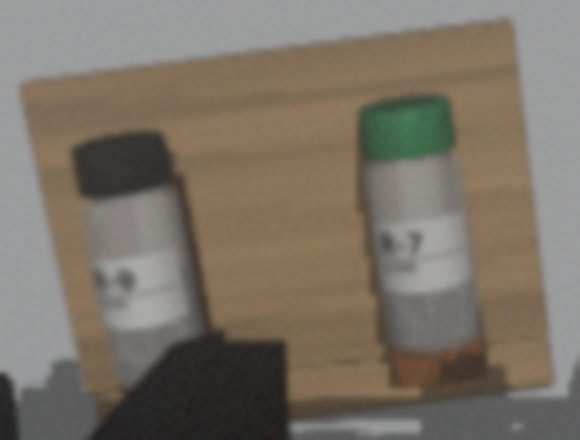

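Confirmed: the green cap is on the right vial in the crop, at (405,125).

```bash
cat >> h.py <<'E'
def rot(lean,yaw):
    from scipy.spatial.transform import Rotation as R
    c=R.from_euler('xyz',r.observe()["orientation"]);t=R.from_euler('xyz',[180,-lean,yaw],degrees=True)
    return (t*c.inv()).as_rotvec(degrees=True).round(2)
E
python3 -c "
from h import *
print(rot(40,3))"
```

```text
[-2.36 -8.14  6.71]
```

Call:
play_rows(angular=[[-1.2, -4.1, 3.4], [-1.2, -4.1, 3.4], [0, 0, 0], [0, 0, 0], [0, 0, 0]], translation=[[1.4, 0.6, -4.2], [1.4, 0.6, -4.2], [1.4, 0.5, -4.2], [0, 0, 0], [0, 0, 0]], grip=[0.57, 0.57, 0.57, 0.57, 0.57])

```text
time: 7.85
ee_pos: [464.2, 132.2, 99.1]
orientation: [3.14, -0.7, 0.054]
force: [0.0, -0.6, 0.3]
width: 49.8
gripper_force: 0.0
```

Run:
```python
from v import *
print(rot(40,3))
o=r.observe();p=r.read_camera("wrist");save(p,"w5");T=wristT(p,o);C=cloud(p,T);np.save("w5.npy",C)
im=p["image"].astype(int);g=(im[...,1]>im[...,0]*1.4)&(im[...,1]>im[...,2]*1.1)&(abs(C[...,1]-136)<30)
v,u=np.nonzero(g);print(len(u),u.mean(),v.mean(),np.nanmedian(C[g],0))
P=C.reshape(-1,3);k=(abs(P[:,1]-136)<16)&(P[:,2]>50)&(P[:,0]>480)&(P[:,0]<540)
hh=(P[:,2]-61.5)*np.cos(.5585)-(P[:,0]-494)*np.sin(.5585);k&=(hh>0)&(hh<22)
print(k.sum(),*[np.round(x,1) for x in fit(P,k)])
```

```text
[ 0.06  0.12 -0.06]
636 277.00314465408803 188.6069182389937 [511.14955459 136.57348334  84.00078665]
2698 [484.1 135.6  56.5] [521.8 137.6  76.1] [ 3.  27.5] 42.6 0.6
```

Call:
play_rows(angular=[[0, 0, 0], [0, 0, 0], [0, 0, 0], [0, 0, 0], [0, 0, 0], [0, 0, 0], [0, 0, 0]], translation=[[0, 0.2, 0], [1.3, 0.1, -1.6], [1.3, 0.1, -1.6], [1.1, 0, -1.5], [0, 0, 0], [0, 0, 0], [0, 0, 0]], grip=[0.57, 0.57, 0.57, 0.57, 0, 0, 0], squeeze=15)

```text
time: 8.78
ee_pos: [502.6, 138.5, 60.8]
orientation: [3.133, -0.696, 0.054]
force: [-8.9, -31.1, 16.2]
width: 28.4
gripper_force: 15.0
```

Run:
```python
from h import *
o=r.observe();print(o["ee_pos"],o["force"],o["torque"],o["joint_positions"].round(3))
p=r.read_camera("wrist");a=p["image"][...,::-1]
q=r.read_camera("side");b=q["image"][...,::-1]
b=cv2.resize(b[60:230,150:380],(568,420),interpolation=cv2.INTER_CUBIC)
f=np.hstack([a,b]);cv2.imwrite("pics/w6.png",cv2.resize(f,(800,298)))
```

```text
[502.58984748 138.50416893  60.83346046] [ -8.85820128 -31.06312317  16.15633515] [-3.94457146 -0.25599877 -3.15146487] [ 0.041  0.1    2.345  0.522 -0.     1.039]
```

View pics/w6.png

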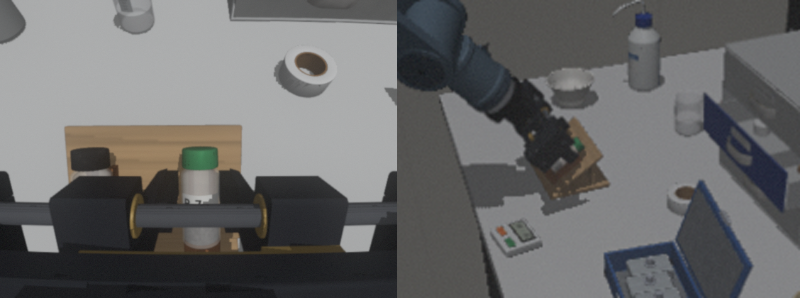

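The joint 5 limit (0) stopped the descent short at a 40° lean, so the grip was too shallow. I release, back off and use a smaller lean.

Call:
play_rows(angular=[[0, 0, 0], [0, 0, 0], [0, 0, 0], [0, 0, 0], [0, 0, 0], [0, 8, 0], [0, 0, 0]], translation=[[0, 0, 0], [0, 0, 0], [0, 0, 0], [-1.5, 0, 1.9], [-1.5, 0, 1.9], [0, 0, 0], [0, 0, 0]], grip=[0.57, 0.57, 0.57, 0.57, 0.57, 0.57, 0.57])

```text
time: 9.75
ee_pos: [480.2, 143.0, 90.0]
orientation: [-3.132, -0.557, 0.053]
force: [-0.0, 0.0, 0.1]
width: 50.3
gripper_force: 0.0
```

Run:
```python
from v import *
print(rot(32,3))
o=r.observe();p=r.read_camera("wrist");print(o["ee_pos"],o["joint_positions"].round(3))
T=wristT(p,o);C=cloud(p,T);np.save("w7.npy",C)
P=C.reshape(-1,3);k=(abs(P[:,1]-136)<16)&(P[:,2]>50)&(P[:,0]>480)&(P[:,0]<540)
hh=(P[:,2]-61.5)*np.cos(.5585)-(P[:,0]-494)*np.sin(.5585);k&=(hh>0)&(hh<22)
print(k.sum(),*[np.round(x,1) for x in fit(P,k)])
```

```text
[-0.47 -0.12 -0.3 ]
[480.1811411  143.02140215  90.02758329] [ 0.043 -0.039  2.31   0.048  0.314  1.516]
3230 [484.5 135.6  56.8] [522.3 137.7  76.2] [ 3.1 27.1] 42.6 0.7
```

Call:
play_rows(angular=[[0, 0, 0], [0, 0, 0], [0, 0, 0]], translation=[[0.2, -0.7, -1.5], [0.5, 0, -0.8], [0, 0, 0]], grip=[0.57, 0.57, 0.57])

```text
time: 10.18
ee_pos: [483.6, 135.7, 63.1]
orientation: [-3.132, -0.549, 0.052]
force: [-0.4, -0.0, -0.5]
width: 50.3
gripper_force: 0.0
```

Call:
play_rows(angular=[[0, 0, 0], [0, 0, 0], [0, 0, 0]], translation=[[0.8, 0, -0.7], [0.6, 0, -0.6], [0, 0, 0]], grip=[0.57, 0.57, 0.57])

```text
time: 10.55
ee_pos: [498.4, 135.8, 51.0]
orientation: [-3.132, -0.55, 0.052]
force: [-0.6, 0.2, 0.1]
width: 50.3
gripper_force: 0.0
```

```bash
python3 -c "
from h import *
o=r.observe();print(o['joint_positions'].round(3),o['force'],rot(32,3))"
```

```text
[0.019 0.107 2.277 0.13  0.21  1.415] [-0.64816006  0.16712367  0.10531768] [-0.46 -0.51 -0.27]
```

Well placed and free of contact, so I close, then lift along the tool axis.

Call:
play_rows(angular=[[0, 0, 0], [0, 0, 0], [0, 0, 0], [0, 0, 0], [0, 0, 0], [0, 0, 0]], translation=[[0, 0, 0], [0, 0, 0], [0, 0, 0], [-0.8, 0, 1.3], [-1, 0, 3], [0, 0, 4]], grip=[0, 0, 0, 0, 0, 0], squeeze=15)

```text
time: 11.3
ee_pos: [478.4, 135.6, 133.8]
orientation: [-3.132, -0.547, 0.052]
force: [-0.5, 0.4, -1.1]
width: 26.7
gripper_force: 15.0
```

```bash
python3 -c "
from h import *
print(rot(0,-4.1))"
```

```text
[-0.24 31.36 -7.05]
```

Call:
play_rows(angular=[[0, 7.84, -1.76], [0, 7.84, -1.76], [0, 7.84, -1.76], [0, 7.84, -1.76], [0, 0, 0], [0, 0, 0], [0, 0, 0], [0, 0, 0], [0, 0, 0], [0, 0, 0]], translation=[[0.4, -5, 2], [0.4, -5, 0], [0.4, -5, 0], [0.5, -5, 0], [0.5, -5, 0], [0.5, -5, 0], [0.5, -5, -1], [0.5, -5, -2], [0, 0, -2], [0, 0, 0]], grip=[0, 0, 0, 0, 0, 0, 0, 0, 0, 0])

```text
time: 12.55
ee_pos: [515.8, -263.8, 102.4]
orientation: [-3.135, -0.0, -0.074]
force: [0.1, -0.3, 0.6]
width: 26.8
gripper_force: 15.0
```

Run:
```python
from h import *
print(rot(0,-4.1),r.observe()["ee_pos"])
from h import *
p=r.read_camera("side");C=cloud(p)
for d in r.regions_of("vial_3",p)[:3]: print(round(d["score"],2),d["box"],np.nanmedian(C[d["mask"]],0))
o=r.observe();w=r.read_camera("wrist");D=cloud(w,wristT(w,o))
b=cv2.resize(p["image"][130:290,220:400],(472,420),interpolation=cv2.INTER_CUBIC)
f=np.hstack([w["image"],b])[...,::-1];cv2.imwrite("pics/w8.png",cv2.resize(f,(800,326)))
ok=~np.isnan(D[...,0])
for nm,m in {"tins":(abs(D[...,2]-25)<2)&(abs(D[...,0]-530)<45)&(D[...,1]>-310)&(D[...,1]<-110),"rim":(abs(D[...,2]-41)<2)&(D[...,1]>-330)&(D[...,1]<-100)&(abs(D[...,0]-530)<70)}.items():
    X=D[m&ok];print(nm,len(X),cv2.minAreaRect(X[:,:2].astype(np.float32)),X.min(0).round(),X.max(0).round())
```

```text
[-0.38  0.03  0.12] [ 515.8216085  -263.79682357  102.41268496]
0.6 [238.2, 137.3, 15.9, 22.0] [489.05017303 202.67150791  70.12623471]
0.44 [290.6, 220.0, 8.5, 14.2] [ 491.14607517 -269.29271587  123.27609851]
tins 11044 ((529.8812866210938, -211.65234375), (193.65383911132812, 86.65801239013672), 88.53706359863281) [ 489. -310.   23.] [ 575. -114.   27.]
rim 3927 ((531.8168334960938, -211.79635620117188), (198.44639587402344, 105.39633178710938), 86.00505065917969) [ 486. -314.   39.] [ 591. -110.   43.]
```

View pics/w8.png

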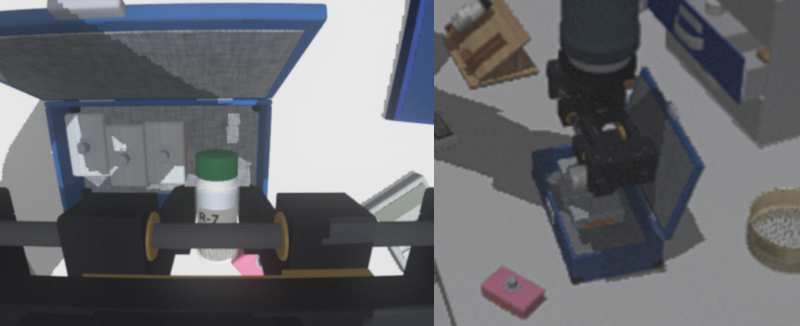

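Call:
play_rows(angular=[[-0.4, 0, 0], [0, 0, 0], [0, 0, 0], [0, 0, 0], [0, 0, 0], [0, 0, 0]], translation=[[0, -0.45, -1], [0, 0, -2.5], [0, 0, -2.5], [0, 0, -1.5], [0, 0, -0.8], [0, 0, 0]], grip=[0, 0, 0, 0, 0, 0])

```text
time: 13.45
ee_pos: [517.4, -268.7, 21.3]
orientation: [3.139, -0.004, -0.072]
force: [-0.1, 0.3, -0.4]
width: 26.6
gripper_force: 15.0
```

Call:
play_rows(angular=[[0, 0, 0], [0, 0, 0], [0, 0, 0], [0, 0, 0]], translation=[[-0.2, 0, -0.6], [0, 0, -0.3], [0, 0, -0.2], [0, 0, 0]], grip=[0, 0, 0, 0])

```text
time: 13.95
ee_pos: [515.3, -268.8, 10.4]
orientation: [3.139, -0.004, -0.073]
force: [-0.7, -0.6, 0.2]
width: 26.7
gripper_force: 15.0
```

Call:
play_rows(angular=[[0, 0, 0], [0, 0, 0], [0, 0, 0]], translation=[[0, 0, -0.15], [0, 0, -0.1], [0, 0, 0]], grip=[0, 0, 0])

```text
time: 14.32
ee_pos: [515.4, -268.8, 7.9]
orientation: [3.139, -0.004, -0.072]
force: [-0.3, 0.0, -1.0]
width: 26.2
gripper_force: 15.0
```

Call:
play_rows(angular=[[0, 0, 0], [0, 0, 0], [0, 0, 0], [0, 0, 0], [0, 0, 0], [0, 0, 0]], translation=[[0, 0, -0.15], [0, 0, 0], [0, 0, 0], [0, 0, 0], [0, 0, 0], [0, 0, 0]], grip=[0, 0, 0.33, 0.35, 0.36, 0.36])

```text
time: 15.08
ee_pos: [515.3, -268.8, 6.2]
orientation: [3.139, -0.004, -0.072]
force: [-0.1, -0.1, 0.5]
width: 31.8
gripper_force: 0.0
```

Call:
play_rows(angular=[[0, 0, 0], [0, 0, 0], [0, 0, 0], [0, 0, 0], [0, 0, 0], [0, 0, 0], [0, 0, 0]], translation=[[0, 0, 1], [0, 0, 2.5], [0, 0, 5], [-1, 1, 6], [-1, 1.5, 6], [0, 1.5, 3], [0, 0, 0]], grip=[0.36, 0.36, 0.36, 0.36, 0.36, 0.2, 0])

```text
time: 15.95
ee_pos: [496.8, -229.1, 245.2]
orientation: [3.135, -0.01, -0.071]
force: [-0.3, -0.4, 0.4]
width: 14.1
gripper_force: 0.0
```

Run:
```python
from h import *
o=r.observe();print(o["ee_pos"]);p=r.read_camera("wrist");D=cloud(p,wristT(p,o))
save(p,"w9")
x=D-np.array([531.8,-211.8,0]);a=np.radians(-4.08);cx=x[...,0]*np.cos(a)+x[...,1]*np.sin(a);cy=-x[...,0]*np.sin(a)+x[...,1]*np.cos(a)
m=(abs(cx)<46)&(cy>-92)&(cy<-22)&(D[...,2]>12)
print("vial cx",np.percentile(cx[m],[1,99]),"cy",np.percentile(cy[m],[1,99]),"z",np.percentile(D[...,2][m],[50,99]))
f=cx[m];zz=D[...,2][m]
for lo in range(-40,40,10):
    k=(f>lo)&(f<=lo+10)
    if k.sum()>5: print(lo,np.percentile(zz[k],97).round(1),cy[m][k].mean().round(1))
m=(abs(cx)<46)&(cy>-22)&(cy<92)&(D[...,2]>12)
print("tins z",np.percentile(D[...,2][m],[1,5,25,50,75,99]),"cy",np.percentile(cy[m],[1,99]))
m=(D[...,2]>60)&(cx>40)&(cx<130)&(abs(cy)<95);X=np.c_[cx[m],D[...,2][m]];c=X.mean(0);w,V=np.linalg.eigh(np.cov((X-c).T));print("lid",c,V[:,1],X[:,1].max(),X[X[:,1].argmax()])
```

```text
[ 496.81863355 -229.11812152  245.16349165]
vial cx [-39.66759396   5.13288973] cy [-85.12222139 -22.83409019] z [333.2980676 351.9146623]
-40 314.6 -40.1
-30 322.3 -34.7
-20 351.7 -46.7
-10 334.2 -47.7
0 332.3 -51.5
10 30.8 -56.7
20 30.4 -56.2
tins z [ 23.18713083  24.44992268 319.38593173 332.24174675 343.9230085
 350.92649617] cy [-21.02623827  83.17245154]
lid [ 76.15521839 113.85683932] [0.35292083 0.93565319] 149.09671520573247 [ 90.3774261  149.09671521]
```

View pics/w9.png

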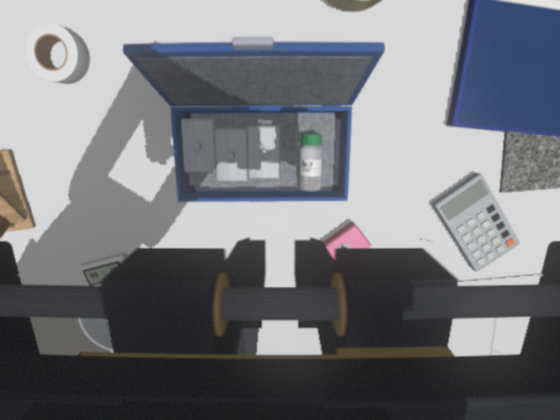

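Vial lies flat at (311,160), along the case's x, and the tins stand flat at the left end. Now the lid: I check the free space behind it.

Run:
```python
from h import *
for n in("top0","side0"):
    D=np.load(n+".npy").reshape(-1,3)
    m=(D[:,0]>635)&(D[:,0]<900)&(D[:,2]>30)
    for y in range(-360,60,30):
        k=m&(D[:,1]>y)&(D[:,1]<=y+30)
        if k.sum()>5: print(n,y,k.sum(),D[k].min(0).round(),D[k].max(0).round())
```

```text
top0 -360 137 [ 679. -360.   30.] [ 900. -330.   52.]
top0 -330 160 [ 676. -330.   30.] [ 900. -300.   53.]
top0 -300 56 [ 688. -300.   30.] [ 898. -278.   49.]
top0 -270 53 [ 884. -257.   30.] [ 900. -240.   91.]
top0 -240 116 [ 881. -239.   30.] [ 891. -210.   96.]
top0 -210 39 [ 888. -210.   31.] [ 900. -201.   95.]
top0 -180 441 [ 737. -163.   31.] [ 900. -150.  236.]
top0 -150 1250 [ 735. -150.   80.] [ 900. -120.  237.]
top0 -120 1270 [ 732. -120.   79.] [900. -90. 237.]
top0 -90 1283 [722. -90.  76.] [900. -60. 236.]
top0 -60 1329 [713. -60.  80.] [900. -30. 238.]
top0 -30 1335 [645. -30.  30.] [900.  -0. 239.]
top0 0 1320 [636.   0.  30.] [900.  30. 236.]
top0 30 1325 [641.  30.  31.] [899.  60. 237.]
side0 -360 665 [ 680. -360.   30.] [ 900. -330.  518.]
side0 -330 627 [ 680. -330.   31.] [ 900. -300.  518.]
side0 -300 584 [ 692. -300.   30.] [ 900. -270.  518.]
side0 -270 572 [ 784. -270.   31.] [ 900. -240.  518.]
side0 -240 508 [ 783. -240.   30.] [ 900. -210.  519.]
side0 -210 349 [ 782. -210.   63.] [ 900. -180.  519.]
side0 -180 3401 [ 737. -180.   30.] [ 900. -150.  518.]
side0 -150 1026 [ 735. -150.   31.] [ 900. -120.  519.]
side0 -120 809 [ 733. -120.   30.] [899. -90. 518.]
side0 -90 772 [724. -90.  30.] [900. -60. 513.]
side0 -60 788 [716. -60.  34.] [900. -30. 504.]
side0 -30 566 [640. -30.  30.] [900.  -0. 498.]
side0 0 556 [636.   0.  30.] [900.  30. 489.]
side0 30 626 [640.  30.  30.] [900.  60. 236.]
```

Call:
play_rows(angular=[[0, -4.7, 0], [0, -4.7, 0], [0, 0, 0], [0, 0, 0], [0, 0, 0], [0, 0, 0], [0, 0, 0]], translation=[[5.4, -0.9, 0], [5.4, -0.9, 0], [5.4, -0.9, 0], [0, 0, -4], [0, 0, -4], [0, 0, -3], [0, 0, 0]], grip=[0, 0, 0, 0, 0, 0, 0], squeeze=20)

```text
time: 16.88
ee_pos: [654.2, -254.5, 125.2]
orientation: [-3.128, -0.159, -0.075]
force: [0.6, -0.2, 0.7]
width: 0.5
gripper_force: 0.0
```

Call:
play_rows(angular=[[0, 0, 0], [0, 0, 0], [0, 0, 0], [0, 0, 0], [0, 0, 0], [0, 0, 0], [0, 0, 0], [0, 0, 0]], translation=[[0, 0, -1.2], [-1.2, 0.08, 0], [-1.2, 0.08, 0], [-1.2, 0.08, 0], [-1.2, 0.08, 0], [-1.2, 0.08, 0], [-1.2, 0.08, 0], [0, 0, 0]], grip=[0, 0, 0, 0, 0, 0, 0, 0])

```text
time: 17.88
ee_pos: [583.6, -250.6, 118.4]
orientation: [-3.131, -0.165, -0.074]
force: [0.0, -0.7, -0.1]
width: 0.4
gripper_force: 0.0
```

```bash
cat > lid.py <<'E'
from h import *
p=r.read_camera("side");D=cloud(p);o=r.observe();print(o["ee_pos"],o["force"])
x=D-np.array([531.8,-211.8,0]);a=np.radians(-4.08);cx=x[...,0]*np.cos(a)+x[...,1]*np.sin(a);cy=-x[...,0]*np.sin(a)+x[...,1]*np.cos(a)
t=o["ee_pos"]-np.array([531.8,-211.8,0]);print("tcp case",t[0]*np.cos(a)+t[1]*np.sin(a),-t[0]*np.sin(a)+t[1]*np.cos(a),t[2])
for n in("case_lid","case"):
  for d in r.regions_of(n,p)[:2]:
    m=d["mask"]&(D[...,2]>44);X=np.c_[cx[m],D[...,2][m]]
    th=np.degrees(np.arctan2(X[:,1]-41.5,53-X[:,0]));print(n,round(d["score"],2),m.sum(),np.percentile(th,[10,50,90]).round(1),X.min(0).round(),X.max(0).round())
b=p["image"][130:290,220:400];np.save("lidcrop.npy",b)
E
python3 lid.py
```

```text
[ 584.01595698 -250.52260886  118.31173907] [-0.0293254   0.40759622 -0.25285554]
tcp case 54.83871026670232 -34.9093462724397 118.31173907038695
case_lid 0.93 523 [77.9 78.5 84.5] [11. 44.] [ 59. 201.]
case 0.77 652 [ 2.9 78.3 83.6] [-53.  44.] [ 59. 187.]
```

Call:
play_rows(angular=[[0, 0, 0], [0, 0, 0], [0, 0, 0], [0, 0, 0], [0, 0, 0], [0, 0, 0], [0, 0, 0], [0, 0, 0], [0, 0, 0]], translation=[[-1, 0.07, 0.1], [-1, 0.07, 0.1], [-1, 0.07, 0], [-0.9, 0.06, -0.5], [-0.9, 0.06, -0.6], [-0.9, 0.06, -0.6], [-0.8, 0.06, -0.8], [-0.7, 0.05, -0.8], [0, 0, 0]], grip=[0, 0, 0, 0, 0, 0, 0, 0, 0])

```text
time: 19.15
ee_pos: [512.0, -245.5, 87.0]
orientation: [-3.131, -0.165, -0.074]
force: [0.2, -0.1, -0.1]
width: 0.2
gripper_force: 0.0
```

```bash
python3 lid.py
```

```text
[ 512.47949397 -245.6884973    87.44464791] [ 0.44002179 -0.23187772  0.23344516]
tcp case -16.8603999118523 -35.1772528336991 87.44464790721193
case_lid 0.9 884 [29.  36.  71.4] [-52.  44.] [ 57. 161.]
case 0.61 986 [26.7 34.9 68.5] [-53.  44.] [ 57. 164.]
```

Call:
play_rows(angular=[[0, 0, 0], [0, 0, 0], [0, 0, 0], [0, 0, 0], [0, 0, 0]], translation=[[-0.6, 0.04, -0.8], [-0.6, 0.04, -0.8], [-0.4, 0.03, -0.8], [-0.1, 0, -0.8], [0, 0, 0]], grip=[0, 0, 0, 0, 0])

```text
time: 19.92
ee_pos: [495.5, -244.4, 55.1]
orientation: [-3.131, -0.166, -0.074]
force: [0.2, -0.3, -0.5]
width: 0.4
gripper_force: 0.0
```

```bash
python3 lid.py
```

```text
[ 495.86804117 -244.56590159   55.55525909] [-1.30688363 -0.28995135 -0.41600314]
tcp case -33.50962583145854 -35.23939484639548 55.555259087887464
case_lid 0.55 1273 [ 8.5 22.9 61.3] [-53.  44.] [ 53. 129.]
case 0.95 1352 [ 8.2 22.9 64.9] [-83.  44.] [ 58. 154.]
```

Call:
play_rows(angular=[[0, 0, 0], [0, 0, 0], [0, 0, 0], [0, 0, 0]], translation=[[-0.1, 0, -0.3], [0, 0, -0.2], [0, 0, -0.1], [0, 0, 0]], grip=[0, 0, 0, 0])

```text
time: 20.58
ee_pos: [495.7, -245.2, 51.1]
orientation: [-3.133, -0.168, -0.073]
force: [-2.4, 1.6, 6.8]
width: 0.5
gripper_force: 3.8
```

Call:
play_rows(angular=[[0, 0, 0], [0, 0, 0], [0, 0, 0], [0, 0, 0]], translation=[[0, 0, -0.15], [0, 0, -0.15], [0, 0, 0], [0, 0, 0]], grip=[0, 0, 0, 0])

```text
time: 21.08
ee_pos: [495.9, -245.3, 50.4]
orientation: [-3.133, -0.169, -0.072]
force: [-13.5, 7.2, 32.7]
width: 0.2
gripper_force: 16.4
```

Force rose to 33 N with almost no travel, so the lid is seated. I lift off, back away and check.

Call:
play_rows(angular=[[0, 0, 0], [0, 0, 0], [0, 0, 0], [0, 0, 0], [0, 0, 0], [0, 0, 0]], translation=[[0, 0, 0.5], [0, 0, 4], [0, 0, 6], [-1, 0, 6], [-1, 0, 6], [0, 0, 0]], grip=[0, 0, 0, 0, 0, 0])

```text
time: 21.82
ee_pos: [477.1, -246.8, 278.2]
orientation: [-3.139, -0.176, -0.073]
force: [-0.4, -0.8, 0.3]
width: 0.1
gripper_force: 0.0
```

Run:
```python
from h import *
o=r.observe();p=r.read_camera("wrist");D=cloud(p,wristT(p,o));print(o["ee_pos"])
x=D-np.array([531.8,-211.8,0]);a=np.radians(-4.08);cx=x[...,0]*np.cos(a)+x[...,1]*np.sin(a);cy=-x[...,0]*np.sin(a)+x[...,1]*np.cos(a)
for lo in range(-50,50,20):
    print(lo,[np.nanmedian(D[...,2][(cx>lo)&(cx<lo+20)&(cy>b)&(cy<b+40)&(D[...,2]<100)]).round(1) for b in(-90,-50,-10,30,55)])
q=r.read_camera("top");f=np.hstack([p["image"],q["image"][100:310,60:480].repeat(2,0).repeat(2,1)])[...,::-1]
cv2.imwrite("pics/end.png",cv2.resize(f,(800,240)))
```

```text
[ 477.14124833 -246.84993187  278.15105917]
-50 [np.float64(49.5), np.float64(49.6), np.float64(49.6), np.float64(49.6), np.float64(49.4)]
-30 [np.float64(50.0), np.float64(50.2), np.float64(50.2), np.float64(50.2), np.float64(49.8)]
-10 [np.float64(50.1), np.float64(50.2), np.float64(50.4), np.float64(50.2), np.float64(49.9)]
10 [np.float64(50.0), np.float64(50.3), np.float64(50.2), np.float64(50.2), np.float64(49.9)]
30 [np.float64(49.4), np.float64(49.4), np.float64(49.4), np.float64(49.4), np.float64(49.3)]
```

View pics/end.png

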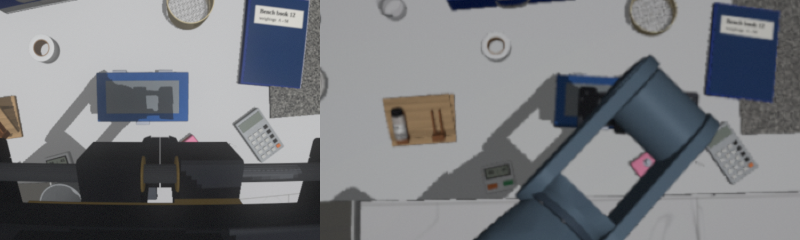

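The lid is level at z = 49.5 at (143,97), so it's shut. The black vial is still in the stand at (398,125), and the timer and calculator haven't been touched.

```bash
python3 -c "
from workcell import r
print(r.close_job())"
```

```text
the job is handed in; nothing more can be done
None
```

The job is handed in at about 22 s: green-capped vial flat in the case beside the three slid-together tins, lid pressed shut, black-capped vial still in the stand, timer and calculator untouched.

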